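# Seat a keyed filter cell on the vacuum manifold and hold it home

## Task

Take the filter cell with the blue knurled collar out of the tray of fittings and stand it over the open port of the vacuum manifold, then turn it until the hidden keyways in its underside drop over the port's pins, without forcing it. Then push it fully home against the port's spring valve and finish while still holding it pushed down there, ready for the pump to draw down. Leave the other fittings in the tray and do not knock over the bottle or the beaker.

Things in the scene. Friction and masses are not known exactly. Their poses are not given: they have to be found in the camera images.
- cell_center (a point): Filter cell, loose, upright in the tray: 50 mm diameter, blue knurled collar 40 mm high, white top, thin steel hose barb, 55 mm high in all. This point: on its axis 28 mm above its underside, the height to grip (solid 20 to 40 mm up). z: its axis, up. About 0.15 kg.
- cell_foot (a point): Same cell: centre of its underside, a hollow skirt. Bore 30 mm in diameter, closed 20 mm up; in its wall three keyways, 9.5 mm wide, 120 degrees apart, open below and hidden from outside. Their angle is not told.
- port_seat (a point): Open port of the manifold, fixed: centre of its brass seat (45 mm disc), 106 mm above the bench, where the cell's underside rests when fully home. Three upright steel pins, 5 mm thick, 10 mm high, tips tapered, stand on it 120 degrees apart, 17 mm from the axis. Their angle differs every time and is not reported: this point's x and y axes say nothing of it. z is up.
- port_top (a point): Centre of the top of the port's steel spigot, 18 mm above the seat; spigot 28 mm in diameter, its top 3 mm tapered to 22 mm. It centres the cell. With keyways not over the pins the cell rests on the pin tops, 10 mm above home; within about 7 degrees they pass under light pressure, so any 120 degree turn holds a fit.
- port_valve (a joint): Red spring button, 10 mm in diameter, in the middle of the spigot: how far it is pushed down, m. 0 when free (top 25 mm above the seat), 0.005 when the cell is fully home. The cell meets it 5 mm before home, keyways already over the pins; 4 N starts it, 9 N holds 0.005, and it lifts the cell again if not held.
- manifold_mid (a point): Three-branch steel vacuum manifold, fixed, 330 mm long along its y: top centre of the middle branch, 100 mm above the bench. Branches at -120, 0 and 120 mm along y carry, in any order, the open port, a cell already fitted (up to 168 mm above the bench) and a black blanked port (lower).
- tray_in (a point): Aluminium tray with the fittings, 270 x 340 mm outside, walls 4 mm thick and 32 mm high; this point is the centre of its inner floor, 4 mm above the bench; its long side lies along its y. Seven loose fittings, the cell among them, stand in it, mixed up, some so close together that one side of the cell has no room for a finger.
- spare_blank_center (a point): Spare blanking cap, black, 44 mm in diameter and 34 mm high with a grip bar on top, loose in the tray; its centre, 17 mm above its underside.
- hose_joiner_center (a point): Brass hose joiner lying in the tray, 66 mm long along its x, 20 mm square in the middle; its centre, 10 mm above its underside.
- vial_center (a point): Small amber glass jar with a white lid, 32 mm in diameter and 50 mm high, standing in the tray; its centre, 25 mm above its underside.
- ferrule_center (a point): Plain steel ring, 50 mm outside and 34 mm inside diameter, 14 mm high, lying in the tray; its centre.
- stopper_center (a point): Red tapered stopper, 28 mm in diameter and 28 mm high, standing in the tray; its centre.
- spacer_center (a point): Short brass tube, 30 mm outside and 18 mm inside diameter, 18 mm high, standing in the tray; its centre.
- wash_bottle_center (a point): White bottle with a red cap, 68 mm in diameter and 170 mm high, standing loose on the bench beyond the tray and manifold; its centre. z is its axis.
- beaker_center (a point): Glass beaker, 72 mm in diameter and 95 mm high, standing loose and empty on the bench beyond the manifold; its centre. z is its axis.

How it is judged:
By the outcome, as a careful person would: the job done as asked, in the order asked, and still so for the second after the job is handed in, while the arm keeps its last pose, push and grip.
It also fails if it takes over 54 s, if anything falls off the work surface, if the arm or the gripper's body presses on something with over 40 N, if the wrist force passes 120 N, or if a joint passes its speed limit or range.

## Robot

A 7-joint arm with a two-finger parallel gripper is mounted at the origin on the work surface. World frame = base frame: x ahead of the robot, y to its left, z up, the work surface at z = 0. Lengths are in m, angles in rad, forces in N, time in s.
With the tool pointing down it reaches from about 0.4 to 0.85 m from the base axis. Payload 10.4 kg.
Tool frame: the origin (TCP) lies midway between the tips of the shut fingers; the grasp point (between the pads) lies 19 mm behind it; z points along the fingers, x is the direction in which the jaws open and shut, and the axes are right-handed (so a half turn about z gives the same grasp; the last joint's range is limited). The gripper opens to 85 mm and grips with 20 to 120 N. Pads are 22 mm wide; open, the fingers measure 114 mm over their backs; the gripper's body (76 mm by 85 mm) begins 54 mm behind the grasp point. The pads swing forward as they close: fully open they stand 13 mm farther back than shut.
Start: joints at [-1.188, 0.332, -0.065, 1.46, 0.022, 1.35, -0.088], TCP at [0.247, 0.574, 0.231] pointing down, gripper open.
Joint ranges: [-2.6, 2.6], [-0.5, 2.12], [-1.47, 1.34], [0.16, 2.42], [-1.27, 4.41], [0.06, 2.06], [-2.6, 2.6]. Speed limits (rad/s): [2.22, 2.22, 2.79, 2.79, 3.14, 3.14, 3.14].

## Interface

Orientations are given as a unit quaternion [x, y, z, w].
In Python, from workcell import monitor, eyes, ticket, models gives the robot as it stands.
- The arm moves only by the tool servo_tool, never from a script. Its argument "motion" is a list of rows, each a list of 7 numbers: the opening, from 0 (shut) to 1 (fully open), then the shift along the tool's x, y, z in m, then the turn, a rotation vector about the tool's x, y, z in degrees. In form: [[fingers, tx, ty, tz, rx, ry, rz], ...]. A call has 1 to 20 rows; each row is the pose to reach, as a shift and turn from the pose commanded when the call began, along the tool's axes at that moment; what a row does not reach only later rows make up. A row lasts 1/8 s, in which the tool goes at most 62.5 mm and 10.7 degrees, less where a joint would pass 70% of its speed; a pose out of reach is approached as far as the arm can. A call with a gripper value outside its range is refused whole. The fingers move at their own pace and stop on an object; "grip_force" is the grip in N (left out, the last holds). Time passes only in rows, so rows that repeat a pose let the fingers close. It gives the time, the measured TCP pose, the force and the opening at its end, in the units of the state.
- monitor.get_obs(): the state, without advancing time (a new reading comes with each control period).
- eyes.camera(name): name is "scene" or "top" or "wrist"; returns (picture, depth): 384x512x3 uint8, blue, green, red; 384x512 float32, m along the optical axis (not along the pixel's ray), 0 where there is no reading.
- eyes.camera_info(name): a dict with "intrinsics" (3x3 intrinsics, pixels), "extrinsics" (4x4, takes a point from world to camera coordinates); the wrist camera has in their place "tool_from_camera" (4x4, takes a point from camera to tool coordinates, whose origin is the TCP and whose axes are the tool frame's). Camera axes: x right, y down, z forward; pixel columns grow to the right and rows downward; lengths in m; the calibration is good to about 2 mm. A picture is of the moment at which its call begins: read the wrist's pose just before it. camera_info takes no time and is no camera call.
- ticket.hand_in(): hands the job in, once; it reports no verdict.
Trained networks look in the newest picture that a camera, given by its name, has taken for a name from the list of things; names that differ only in an ending like _2 or _b are one class to them, and where a whole thing is asked for, a point or a joint stands for the part that bears it (a point fixed in the world has none). Each returns a list of dicts, best first, with "confidence" (0 to 1); they miss things now and then, are a little off and sometimes report something else, mostly with a low value. They report only what shows in the picture. A call takes as long as a camera call.
- models.boxes_of(camera, thing): "point" ([x, y, z] in m, in the coordinates of the camera as it stood for that picture, good to about 4 mm: the middle of the surface that is visible of it).
The state is a dict: "clock": time; "joint_pos": joint angles; "joint_velocities": joint speeds; "tau": joint torques, N m; "position": TCP position; "ee_rot": TCP orientation; "ft_force": force on the tool from outside, world axes, zero at the start; "torque": the same for the moment, N m; "grip_width": opening from 0.0 (shut) to 1.0 (fully open).
Only numpy, scipy, OpenCV 4.12 (cv2) and the standard library are available. Lean on these libraries where they do the work, as an engineer would, in place of code of your own. Each camera call takes 0.05 s, during which the arm holds its last target. There are 200 camera calls.

## Working session

There is one attempt and no reset: what is moved stays moved. The work goes in short steps, Python scripts to look and compute and a tool call to move; the robot and the scene stay as the last step left them, time stands still between calls to the robot, and variables do not carry over. Pictures are saved under pics/ and viewed, about 8 in all and at most 12, crops included, and the job is handed in when it is done.

Besides the shell and the picture viewer there is one more tool, called after "Emit:" by a JSON object that holds its "api" and its "payload", one argument or row to a line. servo_tool: Moves the arm, as the interface text tells. Its arguments: {"type":"object","properties":{"motion":{"type":"array"},"grip_force":{"type":"number"}},"required":["motion"]}

```bash
mkdir -p pics; cat > h.py <<'E'
import numpy as np, cv2
from scipy.spatial.transform import Rotation as R
from workcell import monitor, eyes, ticket, models
def toolT():
    o=monitor.get_obs(); T=np.eye(4); T[:3,:3]=R.from_quat(o["ee_rot"]).as_matrix(); T[:3,3]=o["position"]; return T
def shot(name):
    """picture, depth, K, world_from_camera"""
    T=toolT(); p,d=eyes.camera(name); i=eyes.camera_info(name)
    W=T@np.array(i["tool_from_camera"]) if name=="wrist" else np.linalg.inv(np.array(i["extrinsics"]))
    return p,d,np.array(i["intrinsics"]),W
def cloud(d,K,W):
    v,u=np.indices(d.shape); P=np.stack([(u-K[0,2])/K[0,0]*d,(v-K[1,2])/K[1,1]*d,d],-1)
    P=P@W[:3,:3].T+W[:3,3]; P[d==0]=np.nan; return P
E
python3 - <<'E'
from h import *
ims=[]
for n in ("top","scene"):
    p,d,K,W=shot(n); ims.append(p)
    np.savez(f"{n}.npz",p=p,d=d,K=K,W=W)
    for t in ("cell_center","port_seat","port_top","port_valve","manifold_mid","wash_bottle_center","beaker_center","vial_center","spare_blank_center","stopper_center","spacer_center","ferrule_center","hose_joiner_center"):
        try:
            for b in models.boxes_of(n,t)[:2]:
                q=W@np.append(b["point"],1); print(n,t,round(b["confidence"],2),q[:3].round(3))
        except Exception as e: print(t,e)
    cv2.imwrite(f"pics/{n}.png",cv2.resize(p,(800,600)))
o=monitor.get_obs();print(o)
E
```

```text
top cell_center 0.89 [ 0.452 -0.176  0.047]
top cell_center 0.37 [0.584 0.209 0.109]
top port_seat 0.55 [0.582 0.209 0.106]
top port_top 0.58 [0.577 0.214 0.105]
top manifold_mid 0.9 [0.57  0.206 0.069]
top wash_bottle_center 0.61 [0.73  0.001 0.116]
top wash_bottle_center 0.25 [ 0.522 -0.265  0.025]
top beaker_center 0.7 [0.745 0.189 0.051]
top beaker_center 0.35 [ 0.543 -0.373  0.039]
top vial_center 0.55 [ 0.579 -0.345  0.053]
top spare_blank_center 0.46 [ 0.557 -0.158  0.029]
top stopper_center 0.56 [ 0.545 -0.373  0.037]
top ferrule_center 0.55 [ 0.489 -0.362  0.013]
top hose_joiner_center 0.64 [ 0.523 -0.267  0.025]
scene cell_center 0.62 [ 0.466 -0.193  0.041]
scene cell_center 0.2 [ 0.567 -0.168  0.027]
scene port_top 0.55 [0.584 0.21  0.111]
scene manifold_mid 0.81 [0.592 0.197 0.066]
scene wash_bottle_center 0.55 [ 0.762 -0.011  0.102]
scene beaker_center 0.81 [0.73  0.181 0.065]
scene vial_center 0.71 [ 0.589 -0.352  0.046]
scene spare_blank_center 0.58 [ 0.59  -0.349  0.05 ]
scene spare_blank_center 0.5 [ 0.566 -0.168  0.028]
scene ferrule_center 0.48 [ 0.49  -0.362  0.015]
scene ferrule_center 0.39 [0.592 0.197 0.067]
{'clock': 1.4, 'joint_pos': array([-1.1875892 ,  0.33219085, -0.06469522,  1.46009786,  0.02160971,
        1.34989832, -0.08849801]), 'joint_velocities': array([ 0.00028303, -0.00043694, -0.00049333,  0.00090282, -0.00054208,
        0.00090243,  0.00152886]), 'tau': array([-2.24893392e-04, -6.25218344e+01,  4.88987309e-02, -3.91828787e+01,
        1.64301560e-02,  1.73703331e-03,  3.98324028e-05]), 'position': array([0.24672318, 0.57426607, 0.23134426]), 'ee_rot': array([ 8.35092176e-01,  5.50110039e-01,  3.94292687e-05, -3.12400390e-05]), 'ft_force': array([-0.48018014,  0.0733615 ,  0.46720564]), 'torque': array([-0.00222802, -0.03537893, -0.01592734]), 'grip_width': 1.0009513126415306}
```

View pics/top.png

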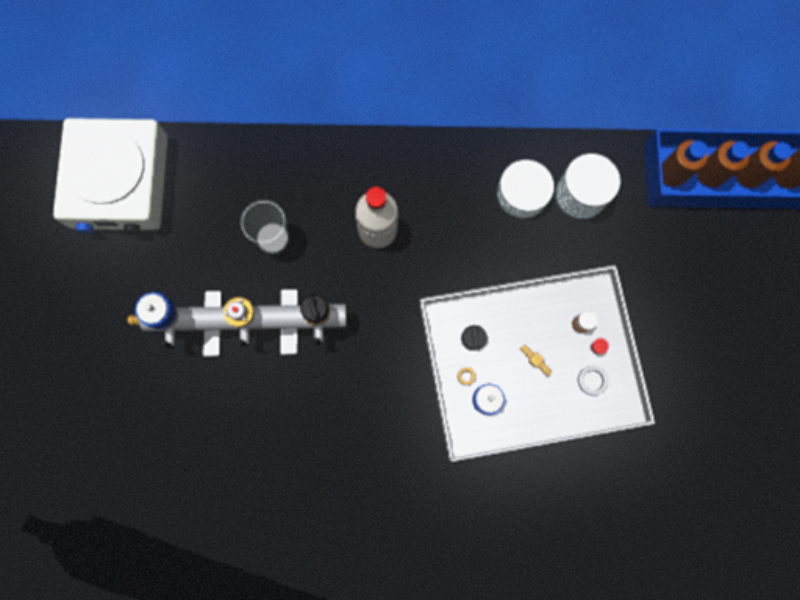

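View pics/scene.png

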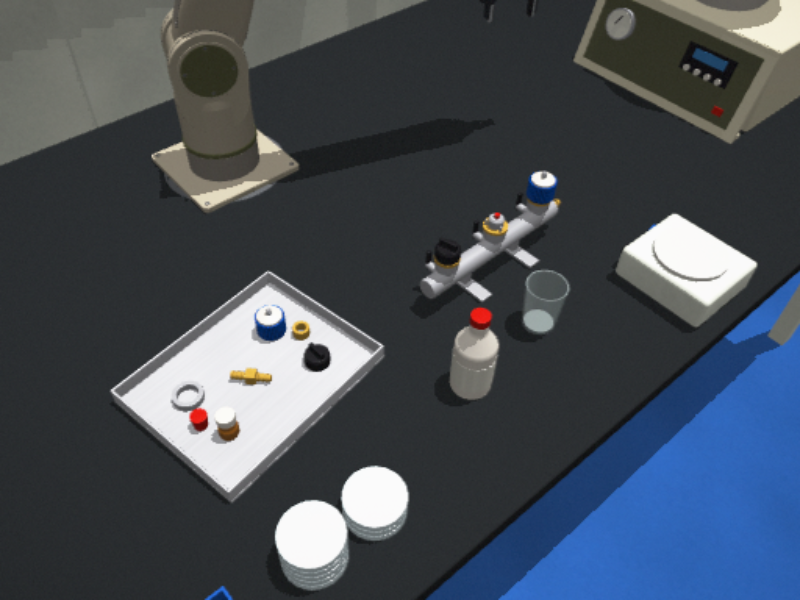

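The top picture shows the target cell at (490,400), with the brass spacer next to it at (466,376). The open port with its red button is at (237,312), on the middle branch between the fitted cell (152,310) and the blank (315,310). The scene picture agrees. Next I'll refine both centres from depth.

```bash
python3 - <<'E'
from h import *
for n in ("top","scene"):
    z=np.load(n+".npz"); p,d,K,W=[z[k] for k in "pdKW"]; P=cloud(d,K,W)
    near=lambda c,r:np.hypot(P[...,0]-c[0],P[...,1]-c[1])<r
    def rep(l,m):
        q=P[m]; 
        if len(q)>2: print(n,l,len(q),"med",np.median(q,0).round(4),"mid",((q.min(0)+q.max(0))/2).round(4),"ext",(q.max(0)-q.min(0)).round(3))
    Z=P[...,2]; h=cv2.cvtColor(p,cv2.COLOR_BGR2HSV).astype(int)
    rep("cell top",near((.455,-.185),.045)&(Z>.038)&(Z<.07))
    rep("cell blue",near((.455,-.185),.045)&(h[...,0]>100)&(h[...,0]<130)&(h[...,1]>100)&(Z>.02))
    rep("spacer",near((.49,-.15),.04)&(Z>.012)&(Z<.03)&(h[...,0]>12)&(h[...,0]<30)&(h[...,1]>90))
    rep("port>.115",near((.58,.21),.05)&(Z>.115)); rep("seat",near((.58,.21),.05)&(Z>.098)&(Z<.112))
    rep("red",near((.58,.21),.05)&((h[...,0]<8)|(h[...,0]>172))&(h[...,1]>120))
    rep("fitted",near((.58,.33),.05)&(Z>.14)); rep("blank",near((.58,.09),.05)&(Z>.105))
E
```

```text
top cell top 298 med [ 0.454  -0.1838  0.0462] mid [ 0.4547 -0.1837  0.0508] ext [0.05  0.049 0.026]
top cell blue 43 med [ 0.4469 -0.1663  0.0414] mid [ 0.4531 -0.1839  0.0354] ext [0.043 0.049 0.023]
top spacer 49 med [ 0.4936 -0.1495  0.0225] mid [ 0.4939 -0.1494  0.0231] ext [0.026 0.026 0.009]
top port>.115 119 med [0.5795 0.213  0.1236] mid [0.5826 0.2165 0.1246] ext [0.03  0.031 0.019]
top seat 141 med [0.5757 0.2092 0.1069] mid [0.5809 0.2156 0.1068] ext [0.043 0.045 0.01 ]
top red 7 med [0.5802 0.2147 0.1312] mid [0.5799 0.2147 0.1316] ext [0.005 0.005 0.003]
top fitted 358 med [0.5753 0.3325 0.1476] mid [0.5774 0.3352 0.153 ] ext [0.051 0.049 0.026]
top blank 281 med [0.5821 0.0931 0.1283] mid [0.5838 0.095  0.1244] ext [0.041 0.043 0.039]
scene cell top 228 med [ 0.4577 -0.1864  0.045 ] mid [ 0.4535 -0.1837  0.0509] ext [0.051 0.05  0.026]
scene cell blue 122 med [ 0.4724 -0.1943  0.0346] mid [ 0.4581 -0.1837  0.0329] ext [0.042 0.05  0.026]
scene spacer 88 med [ 0.4965 -0.149   0.0201] mid [ 0.4935 -0.1497  0.0194] ext [0.03  0.028 0.014]
scene port>.115 77 med [0.5834 0.2107 0.1237] mid [0.581  0.2148 0.1246] ext [0.031 0.029 0.019]
scene seat 96 med [0.5889 0.2057 0.1062] mid [0.5804 0.2162 0.105 ] ext [0.046 0.044 0.014]
scene red 10 med [0.5808 0.2152 0.1308] mid [0.5811 0.2159 0.1301] ext [0.007 0.007 0.008]
scene fitted 175 med [0.5793 0.3287 0.1483] mid [0.5755 0.3333 0.1521] ext [0.051 0.051 0.024]
scene blank 252 med [0.5909 0.0896 0.1266] mid [0.5863 0.0936 0.1247] ext [0.04  0.043 0.039]
```

Emit:
{"api": "servo_tool", "payload": {
  "motion": [
    [1,-0.05,0.07,-0.03,0,0,10],
    [1,-0.1,0.14,-0.049,0,0,20],
    [1,-0.14,0.2,-0.049,0,0,30],
    [1,-0.18,0.26,-0.049,0,0,40],
    [1,-0.218,0.314,-0.049,0,0,50],
    [1,-0.27,0.34,-0.049,0,0,60],
    [1,-0.33,0.365,-0.04,0,0,70],
    [1,-0.39,0.39,-0.03,0,0,80],
    [1,-0.45,0.415,-0.01,0,0,90],
    [1,-0.5,0.44,0.0,0,0,100],
    [1,-0.56,0.465,0.02,0,0,110],
    [1,-0.615,0.489,0.03,0,0,116],
    [1,-0.615,0.489,0.03,0,0,116],
    [1,-0.615,0.489,0.03,0,0,116],
    [1,-0.615,0.489,0.03,0,0,116],
    [1,-0.615,0.489,0.03,0,0,116]
  ]
}}

```text
clock: 3.4
position: [0.4537, -0.1822, 0.2015]
ee_rot: [0.91, -0.416, 0.0, -0.0]
ft_force: [-0.5, 1.0, -0.6]
grip_width: 1.003
```

```bash
python3 - <<'E'
from h import *
p,d,K,W=shot("wrist"); P=cloud(d,K,W); T=toolT(); o=monitor.get_obs()
print(o["clock"],o["joint_pos"].round(2),T.round(3),W.round(3))
Z=P[...,2]; m=(np.hypot(P[...,0]-.454,P[...,1]+.184)<.04)
for lo,hi in((.035,.042),(.042,.05),(.05,.065),(.035,.065)):
    q=P[m&(Z>lo)&(Z<hi)]
    if len(q): print(lo,len(q),np.median(q,0).round(4),((q.min(0)+q.max(0))/2).round(4),(q.max(0)-q.min(0)).round(3))
for b in models.boxes_of("wrist","cell_center"): print(b["confidence"],(W@np.append(b["point"],1)).round(3))
cv2.imwrite("pics/w1.png",p)
E
```

```text
3.45 [-0.41  0.03  0.72  1.88 -0.02  1.23 -0.54] [[ 0.655 -0.756  0.     0.454]
 [-0.756 -0.655  0.001 -0.182]
 [-0.    -0.001 -1.     0.201]
 [ 0.     0.     0.     1.   ]] [[ 0.654 -0.715 -0.248  0.518]
 [-0.757 -0.618 -0.212 -0.126]
 [-0.002  0.327 -0.945  0.345]
 [ 0.     0.     0.     1.   ]]
0.035 516 [ 0.4616 -0.1764  0.041 ] [ 0.454  -0.1823  0.0387] [0.051 0.05  0.007]
0.042 1560 [ 0.4557 -0.1805  0.0464] [ 0.4547 -0.182   0.046 ] [0.048 0.049 0.008]
0.05 120 [ 0.455  -0.1814  0.0586] [ 0.4555 -0.1811  0.0556] [0.013 0.012 0.011]
0.035 2196 [ 0.4564 -0.1802  0.0458] [ 0.454  -0.1823  0.0483] [0.051 0.05  0.026]
0.65 [ 0.455 -0.178  0.043  1.   ]
```

View pics/w1.png

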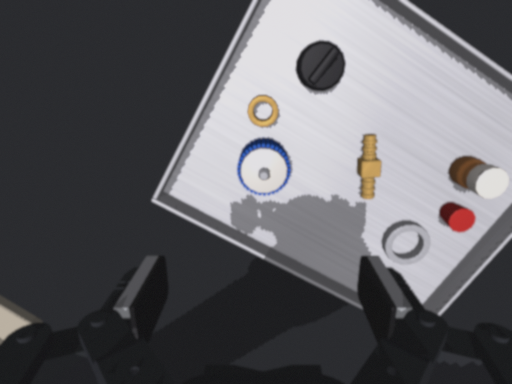

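The cell is at (264,165) and both jaw sides are free. The spacer at (263,110) lies off the jaw axis. I'll descend and grip.

Emit:
{"api": "servo_tool", "payload": {
  "motion": [
    [1,0.001,0,0.06,0,0,0],
    [1,0.001,0,0.12,0,0,0],
    [1,0.001,0,0.165,0,0,0],
    [1,0.001,0,0.185,0,0,0],
    [1,0.001,0,0.191,0,0,0],
    [1,0.001,0,0.191,0,0,0],
    [0.4,0.001,0,0.191,0,0,0],
    [0.4,0.001,0,0.191,0,0,0],
    [0.4,0.001,0,0.191,0,0,0],
    [0.4,0.001,0,0.191,0,0,0],
    [0.4,0.001,0,0.191,0,0,0],
    [0.4,0.001,0,0.191,0,0,0]
  ],
  "grip_force": 60
}}

```text
clock: 5.0
position: [0.4545, -0.1845, 0.0113]
ee_rot: [0.909, -0.417, 0.0, -0.001]
ft_force: [-1.8, 2.4, 10.7]
grip_width: 0.569
```

Emit:
{"api": "servo_tool", "payload": {
  "motion": [
    [0.4,0,0,-0.02,0,0,0],
    [0.4,0,0,-0.06,0,0,0],
    [0.4,0,0,-0.12,0,0,0],
    [0.4,0,0,-0.18,0,0,0],
    [0.4,0,0,-0.22,0,0,0],
    [0.4,0,0,-0.22,0,0,0],
    [0.4,0,0,-0.22,0,0,0]
  ]
}}

```text
clock: 5.88
position: [0.4534, -0.1844, 0.2295]
ee_rot: [0.909, -0.417, -0.0, -0.0]
ft_force: [-0.9, 0.2, -2.0]
grip_width: 0.571
```

```bash
python3 - <<'E'
from h import *
p,d,K,W=shot("wrist"); o=monitor.get_obs(); T=toolT()
print(o["clock"],o["position"],o["ft_force"],o["grip_width"],o["joint_pos"].round(2))
P=cloud(d,K,np.linalg.inv(T)@W)  # tool frame
hsv=cv2.cvtColor(p,cv2.COLOR_BGR2HSV)
m=(np.hypot(P[...,0],P[...,1])<.04)&(P[...,2]<0.0)&(P[...,2]>-.06)
q=P[m]; print(len(q),((q.min(0)+q.max(0))/2).round(4),(q.max(0)-q.min(0)).round(3))
for lo in np.arange(-.06,-.0,.004):
    q=P[m&(P[...,2]>lo)&(P[...,2]<=lo+.004)]
    if len(q)>5: print(lo.round(3),len(q),q.min(0).round(4),q.max(0).round(4))
cv2.imwrite("pics/w2.png",p)
E
```

```text
5.925 [ 0.45318461 -0.18430105  0.22908653] [ 0.82823329  1.25389493 -2.05368091] 0.5723988577861878 [-0.46  0.01  0.77  1.84 -0.    1.29 -0.55]
20427 [ 0.     -0.0013 -0.03  ] [0.08  0.052 0.06 ]
-0.06 1388 [-0.0399 -0.0151 -0.06  ] [ 0.04    0.0059 -0.056 ]
-0.056 798 [-0.0392 -0.0157 -0.056 ] [ 0.0392  0.005  -0.052 ]
-0.052 1009 [-0.039  -0.0163 -0.052 ] [ 0.039   0.0024 -0.048 ]
-0.048 647 [-0.0376 -0.0157 -0.048 ] [ 0.039   0.0028 -0.044 ]
-0.044 1078 [-0.036  -0.0141 -0.044 ] [ 0.0354  0.0095 -0.04  ]
-0.04 3341 [-0.0379 -0.0184 -0.04  ] [ 0.0371  0.0143 -0.036 ]
-0.036 4859 [-0.0383 -0.0253 -0.036 ] [ 0.0377  0.0204 -0.032 ]
-0.032 3064 [-0.0382 -0.027  -0.032 ] [ 0.0376  0.0246 -0.028 ]
-0.028 868 [-0.0382 -0.027  -0.028 ] [ 0.0377  0.0141 -0.024 ]
-0.024 784 [-0.0385 -0.0271 -0.024 ] [ 0.0375 -0.0075 -0.02  ]
-0.02 710 [-0.0383 -0.0268 -0.02  ] [ 0.0373 -0.0076 -0.016 ]
-0.016 679 [-0.0381 -0.027  -0.016 ] [ 0.0372 -0.008  -0.012 ]
-0.012 539 [-0.0365 -0.0269 -0.012 ] [ 0.0359 -0.0077 -0.008 ]
-0.008 363 [-0.0314 -0.0269 -0.008 ] [ 0.0304 -0.0082 -0.004 ]
-0.004 300 [-0.0238 -0.0269 -0.004 ] [ 0.0227 -0.0106 -0.    ]
```

View pics/w2.png

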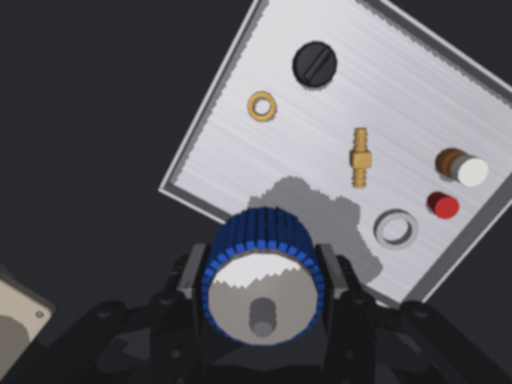

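The cell is held upright with its top centred at (263,285). Its axis sits about 1.5 mm along tool -y, and its underside is about 7 mm below the TCP. Now I'll carry it over the port.

Emit:
{"api": "servo_tool", "payload": {
  "motion": [
    [0.4,-0.025,-0.04,0,0,0,0],
    [0.4,-0.055,-0.09,0,0,0,0],
    [0.4,-0.085,-0.14,0,0,0,0],
    [0.4,-0.115,-0.187,0,0,0,0],
    [0.4,-0.145,-0.236,0,0,0,0],
    [0.4,-0.175,-0.285,0,0,0,0],
    [0.4,-0.2,-0.325,0,0,0,0],
    [0.4,-0.22,-0.356,0,0,0,0],
    [0.4,-0.22,-0.356,0,0,0,0],
    [0.4,-0.22,-0.356,0.04,0,0,0],
    [0.4,-0.22,-0.356,0.07,0,0,0],
    [0.4,-0.22,-0.356,0.07,0,0,0],
    [0.4,-0.22,-0.356,0.07,0,0,0]
  ]
}}

```text
clock: 7.55
position: [0.5804, 0.2139, 0.1611]
ee_rot: [0.909, -0.417, 0.0, -0.0]
ft_force: [0.3, 0.2, -1.1]
grip_width: 0.566
```

```bash
python3 - <<'E'
from h import *
o=monitor.get_obs(); T=toolT(); print(o["clock"],o["position"].round(4),o["ft_force"].round(1),o["torque"].round(2),o["joint_pos"].round(2),T[:3,:2].round(3).tolist())
p,d,K,W=shot("scene")
cv2.imwrite("pics/s2.png",cv2.resize(p[80:240,200:400],(800,640))[:600])
print("err world", (np.array([.581,.2155,.1133])-(T@[0,-.0015,0,1])[:3]).round(4))
E
```

```text
7.55 [0.5804 0.2139 0.1611] [ 0.3  0.2 -1.1] [0.04 0.04 0.01] [-0.79  0.38  0.46  1.59 -0.18  1.21 -1.15] [[0.652, -0.758], [-0.758, -0.652], [0.0, -0.0]]
err world [-0.0005  0.0006 -0.0478]
```

View pics/s2.png

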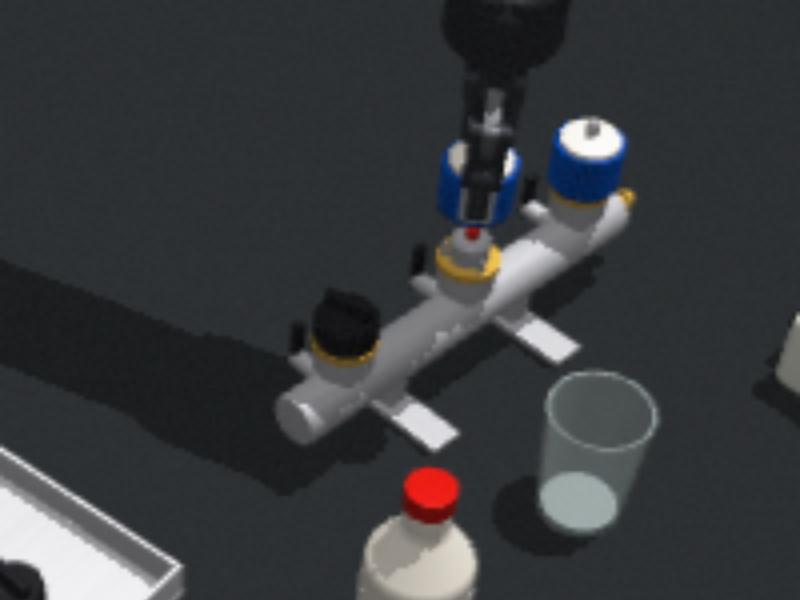

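The cell hangs over the open port, with the red button right below it at (472,235). I'll lower it gently onto the spigot, stopping above the pin tops.

Emit:
{"api": "servo_tool", "payload": {
  "motion": [
    [0.4,-0.001,0,0.015,0,0,0],
    [0.4,-0.001,0,0.022,0,0,0],
    [0.4,-0.001,0,0.027,0,0,0],
    [0.4,-0.001,0,0.031,0,0,0],
    [0.4,-0.001,0,0.035,0,0,0],
    [0.4,-0.001,0,0.035,0,0,0]
  ]
}}

```text
clock: 8.35
position: [0.5794, 0.2155, 0.1252]
ee_rot: [0.909, -0.417, 0.0, -0.0]
ft_force: [0.7, 1.8, -3.2]
grip_width: 0.567
```

Emit:
{"api": "servo_tool", "payload": {
  "motion": [
    [0.4,0,0,0.001,0,0,0],
    [0.4,0,0,0.002,0,0,0],
    [0.4,0,0,0.003,0,0,0],
    [0.4,0,0,0.003,0,0,0]
  ]
}}

```text
clock: 8.85
position: [0.5796, 0.2155, 0.1232]
ee_rot: [0.909, -0.417, 0.0, -0.001]
ft_force: [-2.2, 1.5, 5.1]
grip_width: 0.565
```

Contact is at TCP z 0.1232, as predicted for resting on the pin tops. Now I'll turn in small steps under light pressure and watch the height.

Emit:
{"api": "servo_tool", "payload": {
  "motion": [
    [0.4,0,0,0,0,0,-4],
    [0.4,0,0,0,0,0,-8],
    [0.4,0.0003,0,0,0,0,-12]
  ]
}}

```text
clock: 9.22
position: [0.5803, 0.2152, 0.1233]
ee_rot: [0.948, -0.318, 0.001, -0.001]
ft_force: [1.1, 1.2, 4.9]
grip_width: 0.57
```

Emit:
{"api": "servo_tool", "payload": {
  "motion": [
    [0.4,0,0,0,0,0,-4],
    [0.4,0,0,0,0,0,-8],
    [0.4,0.0003,0,0,0,0,-12]
  ]
}}

```text
clock: 9.6
position: [0.5806, 0.2154, 0.1233]
ee_rot: [0.976, -0.217, 0.001, -0.001]
ft_force: [2.1, 2.2, 3.5]
grip_width: 0.569
```

Emit:
{"api": "servo_tool", "payload": {
  "motion": [
    [0.4,0,0,0.0005,0,0,-4],
    [0.4,0,0,0.0005,0,0,-8],
    [0.4,0.0003,0,0.0005,0,0,-12]
  ]
}}

```text
clock: 9.98
position: [0.581, 0.2155, 0.1233]
ee_rot: [0.993, -0.114, 0.001, -0.001]
ft_force: [0.9, 2.9, 6.2]
grip_width: 0.565
```

Emit:
{"api": "servo_tool", "payload": {
  "motion": [
    [0.4,0,0,0,0,0,-4],
    [0.4,0,0,0,0,0,-8],
    [0.4,0.0003,0,0,0,0,-12]
  ]
}}

```text
clock: 10.35
position: [0.5812, 0.2157, 0.1233]
ee_rot: [1.0, -0.01, 0.001, -0.001]
ft_force: [0.3, 3.3, 6.2]
grip_width: 0.57
```

Emit:
{"api": "servo_tool", "payload": {
  "motion": [
    [0.4,0,0,0,0,0,-4],
    [0.4,0,0,0,0,0,-8],
    [0.4,0.0003,0,0,0,0,-12]
  ]
}}

```text
clock: 10.72
position: [0.5812, 0.2159, 0.1232]
ee_rot: [0.995, 0.095, 0.001, -0.001]
ft_force: [-1.6, 2.9, 6.6]
grip_width: 0.564
```

Emit:
{"api": "servo_tool", "payload": {
  "motion": [
    [0.4,0,0,0,0,0,-4],
    [0.4,0,0,0,0,0,-8],
    [0.4,0.0003,0,0,0,0,-12]
  ]
}}

```text
clock: 11.1
position: [0.5814, 0.2161, 0.1232]
ee_rot: [0.98, 0.199, 0.001, -0.001]
ft_force: [-1.6, 2.7, 7.6]
grip_width: 0.568
```

Emit:
{"api": "servo_tool", "payload": {
  "motion": [
    [0.4,0,0,0,0,0,-4],
    [0.4,0,0,0,0,0,-8],
    [0.4,0.0003,0,0,0,0,-12]
  ]
}}

```text
clock: 11.48
position: [0.5814, 0.2161, 0.1226]
ee_rot: [0.954, 0.3, 0.001, -0.001]
ft_force: [-0.3, 4.7, 2.2]
grip_width: 0.568
```

The height and the force both dropped, so the keyways may be aligned. I'll test with a small push down and no turn.

Emit:
{"api": "servo_tool", "payload": {
  "motion": [
    [0.4,0,0,0.001,0,0,0],
    [0.4,0,0,0.0015,0,0,0],
    [0.4,0,0,0.002,0,0,0]
  ]
}}

```text
clock: 11.85
position: [0.5809, 0.2153, 0.1199]
ee_rot: [0.954, 0.298, -0.0, -0.0]
ft_force: [-3.8, 4.1, 5.6]
grip_width: 0.564
```

```bash
python3 - <<'E'
from h import *
o=monitor.get_obs(); print(o["position"].round(4),o["ft_force"].round(1),o["torque"].round(3),o["joint_pos"].round(2))
E
```

```text
[0.5809 0.2153 0.1199] [-3.8  4.1  5.6] [0.906 0.786 0.158] [-0.58  0.4   0.19  1.62 -0.08  1.13  0.24]
```

It dropped 3.3 mm below pin-top level, so it's engaged. I'll centre it in the keyways with a few more degrees and lower towards the valve.

Emit:
{"api": "servo_tool", "payload": {
  "motion": [
    [0.4,0,0,0,0,0,-2],
    [0.4,0,0,0,0,0,-4],
    [0.4,0,0,0.001,0,0,-4],
    [0.4,0,0,0.001,0,0,-4]
  ]
}}

```text
clock: 12.35
position: [0.5808, 0.2148, 0.1185]
ee_rot: [0.943, 0.332, -0.0, -0.0]
ft_force: [-3.2, 5.0, 1.7]
grip_width: 0.571
```

```bash
python3 - <<'E'
from h import *
o=monitor.get_obs(); print(o["position"].round(4),o["ft_force"].round(1),o["torque"].round(3))
E
```

```text
[0.5808 0.2148 0.1185] [-3.2  5.   1.7] [ 0.935  0.715 -0.035]
```

Emit:
{"api": "servo_tool", "payload": {
  "motion": [
    [0.4,0,-0.0007,0.001,0,0,0],
    [0.4,0,-0.0007,0.002,0,0,0],
    [0.4,0,-0.0007,0.003,0,0,0],
    [0.4,0,-0.0007,0.004,0,0,0],
    [0.4,0,-0.0007,0.005,0,0,0],
    [0.4,0,-0.0007,0.005,0,0,0]
  ]
}}

```text
clock: 13.1
position: [0.5808, 0.2149, 0.1146]
ee_rot: [0.943, 0.332, 0.0, 0.0]
ft_force: [-6.3, 1.8, 8.8]
grip_width: 0.57
```

Emit:
{"api": "servo_tool", "payload": {
  "motion": [
    [0.4,-0.0004,-0.0003,0.001,0,0,0],
    [0.4,-0.0004,-0.0003,0.0015,0,0,0],
    [0.4,-0.0004,-0.0003,0.002,0,0,0],
    [0.4,-0.0004,-0.0003,0.0025,0,0,0],
    [0.4,-0.0004,-0.0003,0.0025,0,0,0]
  ]
}}

```text
clock: 13.72
position: [0.5808, 0.215, 0.1135]
ee_rot: [0.943, 0.331, 0.001, -0.0]
ft_force: [-9.3, 0.5, 18.6]
grip_width: 0.568
```

Emit:
{"api": "servo_tool", "payload": {
  "motion": [
    [0.4,-0.0005,-0.0004,0.0005,0,0,0],
    [0.4,-0.0005,-0.0004,0.001,0,0,0],
    [0.4,-0.0005,-0.0004,0.001,0,0,0],
    [0.4,-0.0005,-0.0004,0.001,0,0,0]
  ]
}}

```text
clock: 14.22
position: [0.5807, 0.2152, 0.1134]
ee_rot: [0.943, 0.331, 0.002, -0.0]
ft_force: [-9.3, 0.0, 24.0]
grip_width: 0.568
```

```bash
python3 - <<'E'
from h import *
o=monitor.get_obs(); T=toolT(); print(o["clock"],o["position"].round(4),o["ft_force"].round(1),o["torque"].round(3),o["grip_width"])
p,d,K,W=shot("wrist"); P=cloud(d,K,W); Pt=cloud(d,K,np.linalg.inv(T)@W)
m=(np.hypot(P[...,0]-.581,P[...,1]-.2155)<.024)&(Pt[...,1]>-.02)&(abs(Pt[...,0])<.018)&(P[...,2]<.16)&(P[...,2]>.14)
q=P[m]; A=np.c_[q[:,:2]-[.581,.2155],np.ones(len(q))]; print("top plane",len(q),np.median(q[:,2]),np.linalg.lstsq(A,q[:,2],rcond=None)[0])
s,ds,Ks,Ws=shot("scene"); Ps=cloud(ds,Ks,Ws); h=cv2.cvtColor(s,cv2.COLOR_BGR2HSV)
for n,c in(("cell",(.581,.2155)),("fitted",(.577,.335))):
    mm=(np.hypot(Ps[...,0]-c[0],Ps[...,1]-c[1])<.028)&(h[...,1]<60)&(h[...,2]>130)&(Ps[...,2]>.135)&(Ps[...,2]<.165); print(n,mm.sum(),np.median(Ps[mm],0))
    mb=(np.hypot(Ps[...,0]-c[0],Ps[...,1]-c[1])<.032)&(h[...,0]>100)&(h[...,0]<130)&(h[...,1]>120)&(Ps[...,2]>.09); print(" blue z",np.percentile(Ps[mb][:,2],[2,98]))
a=cv2.resize(s[80:240,200:400],(500,400)); b=cv2.resize(p,(300,400)) if 0 else cv2.resize(p[180:],(400,319))
cv2.imwrite("pics/f1.png",np.vstack([a[:300],np.pad(b,((0,0),(0,100),(0,0)))[:290]]))
E
```

```text
14.225 [0.5807 0.2152 0.1134] [-9.3  0.  24. ] [-0.186  2.157 -0.097] 0.5680171034833392
top plane 7227 0.14856181657204579 [ 0.04648702 -0.007273    0.1488695 ]
cell 119 [0.58490132 0.2100298  0.14881516]
 blue z [0.11085977 0.14576199]
fitted 70 [0.58433884 0.33841156 0.14896399]
 blue z [0.10949675 0.14500461]
```

View pics/f1.png

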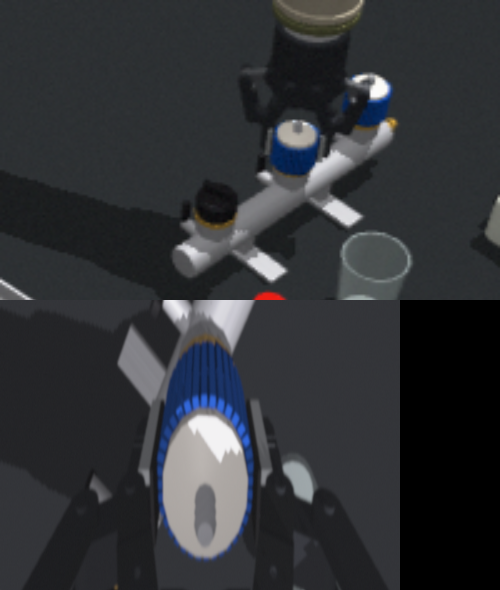

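The cell's white top is level in height with the fitted one (0.1488 vs 0.1490 m), and extra push no longer moves it. The fitted plane shows a slight slope, so I'll check whether that's real tilt.

```bash
python3 - <<'E'
from h import *
def fit(P,c,l):
    r=np.hypot(P[...,0]-c[0],P[...,1]-c[1]); q=P[(r<.017)&(r>.007)&(abs(P[...,2]-.148)<.006)]
    for _ in range(3):
        A=np.c_[q[:,:2]-c,np.ones(len(q))]; s=np.linalg.lstsq(A,q[:,2],rcond=None)[0]; e=abs(q[:,2]-A@s); q=q[e<max(2.5*np.median(e),3e-4)]
    print(l,len(q),"slope",s.round(4),"res",np.median(e).round(5))
for n in("wrist","scene","top"):
    p,d,K,W=shot(n); P=cloud(d,K,W)
    fit(P,np.array([.5808,.2155]),n+" cell")
    if n!="wrist": fit(P,np.array([.5765,.3345]),n+" fitted")
o=monitor.get_obs(); print(o["clock"],o["position"],o["ft_force"],o["torque"])
E
```

```text
wrist cell 3614 slope [0.0124 0.0184 0.1492] res 0.00073
scene cell 48 slope [-0.0383 -0.0073  0.149 ] res 0.00111
scene fitted 20 slope [-0.0533  0.0134  0.1498] res 0.00059
top cell 0 slope [0. 0. 0.] res nan
top fitted 0 slope [0. 0. 0.] res nan
14.475 [0.58070409 0.21515511 0.11334673] [-9.98781546  0.47192553 24.03682222] [-0.13049319  2.16223775 -0.06653169]
  return _methods._mean(a, axis=axis, dtype=dtype,
  ret = ret.dtype.type(ret / rcount)
```

```bash
python3 -c "
from h import *
print(ticket.hand_in())"
```

```text
the job is handed in; nothing more can be done
None
```

I moved the blue-collared cell from the tray to the open port, which is the middle branch. I turned it about 84° under 4–8 N of pressure until the keyways dropped over the pins, then centred it with 4° more. I then pushed it home against the valve and handed in at about 14.5 s, still gripping and pushing with about 24 N.

**Fully home:**
- The tool height settled at 0.1134 m, against 0.1133 m predicted for home. Another 1 mm of commanded push moved it only 0.1 mm.
- In the scene camera its top sits level with the fitted cell's, at 0.1488 m against 0.1490 m.

**Checks that disagreed or are unconfirmed:**
- The first plane fit to the cell's top suggested a tilt of about 2.7°. A cleaner wrist-camera fit gave about 1.3°, and the scene camera's slope was no larger than for the fitted cell, so I took it as noise.
- The top camera gave no data for that check.
- A sideways force of about 10 N and a moment of about 2.2 N·m remained at the wrist while pressing.
- I did not read the valve's position directly.
- The beaker was still standing in the last picture, but I did not recheck the bottle or the other fittings in the tray at the end.

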